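Set a mower brake caliper with a gauge and its pedal

TASK

Take the flat setting gauge out of the low plywood rack and slide its steel tongue into the slot of the brake caliper until the gauge's shoulder is right up against the caliper face. Only then press the brake pedal fully down to its stop, hold it there for about a second and let it come back up, leaving the gauge in the caliper. Do not press the pedal before the gauge is home, and leave the other things on the bench where they are.

Things in the scene. Friction and masses are not known exactly. Their poses are not given: they have to be found in the camera images.
- gauge: Setting gauge, loose, 0.2 kg, 190 mm long, flat: black plastic handle 110 long x 44 wide x 16 thick; from its front end (the shoulder) runs a flat steel tongue 80 x 36 x 8 thick (last 10 mm 30 wide). Origin: middle of the shoulder, at the handle's underside. +x along the tongue (handle x -110 to 0, tongue 0 to 80), y across, z up. Tongue from z 4 to 12: lying flat it is 4 mm clear of the surface.
- gauge_tip (a point): Middle of the end of the gauge's tongue, 80 mm before the shoulder, 8 mm above the underside. The gauge starts flat in either bay of the rack, tongue outward, shoulder 11 to 17 mm inside the mouth: only 63 to 69 mm of tongue can be gripped there, so for the caliper it must be put down and taken again by the handle.
- gauge_handle (a point): Inside the gauge's handle, 60 mm behind the shoulder, at half its thickness; a good place to grip it across its 44 mm width. Body axes as the gauge.
- rack: Low plywood rack, fixed, 140 deep (x) x 190 wide (y) x 72 high, origin under its centre, open front at x = +70 mm, which faces roughly to the robot's right. Two bays side by side, centred at y = -45 and +45 mm, each 60 wide, 32 high, floor 30 mm above the bench, solid top 10 mm thick.
- brake: Mower brake unit, fixed: aluminium base plate 220 (x) x 320 (y) x 12 mm, origin under its centre, -x side towards the robot. On its +y half is the grey caliper block, 120 deep x 112 wide, top 88 mm above the bench (bolt heads 6 mm more), centred at y = +80 mm, front face at x = -60 mm. On its -y half is the pedal.
- slot (a point): Centre of the slot's mouth in the caliper's front face, 56 mm above the bench. Axes as the brake unit: the gauge goes in along +x. Level slot, 42 wide (y) x 12 high (z), 120 deep; the face stops the gauge's shoulder with 80 mm of tongue inside. A ledge 60 wide sticks out 28 mm from the face under the slot, its top 4.5 mm below the slot's floor; the handle's front rests over it.
- pedal (a joint): Angle of the brake pedal, rad: 0 up (at rest), 0.36 down at its stop. A return spring lifts it; the press at the pad takes about 4 N at the top and 12 N at the stop.
- pedal_pad (a point): Centre of the top of the pedal's black rubber pad, 72 x 66 mm, at rest about 117 mm above the bench and sloping 0.29 rad (robot side higher); pressed, it swings down about the hinge, about 53 mm lower at the stop and then nearly level. Its ribs are only looks, 2 mm high.
- hinge (a point): Axis of the pedal, along the brake unit's y, 55 mm above the bench; the pad's centre is 151 mm from it, on its -x (robot) side.
- drift: Bystander in the rack's other bay: round steel bar 16 mm thick with a round wooden handle 20 mm thick, 190 long, lying like the gauge with the bar outward. Origin on its underside where bar and handle meet, +x along the bar.
- wrench: Bystander: steel wrench 160 mm long lying on the bench along its x.
- screwdriver: Bystander: screwdriver 180 mm long lying on the bench along its x.
- piston: Bystander: aluminium piston, upright, 60 mm diameter, 58 high, origin at its foot.
- spray_can: Bystander: can 60 mm diameter, 170 high, origin at its foot.
Mind the look-alikes: they are no part of the job. There is more than one size of the gauge; the one meant has the size given above.

How it is judged:
By the outcome, as a careful person would: the job done as asked, in the order asked, and still so for the second after the job is handed in, with the robot touching nothing.
It also fails if it takes over 72 s, if anything falls off the work surface, if the arm or the gripper's body presses on something with over 40 N, if the wrist force passes 120 N, or if a joint passes its speed limit or range.

ROBOT

A 6-joint arm with a two-finger parallel gripper is mounted at the origin on the work surface. World frame = base frame: x ahead of the robot, y to its left, z up, the work surface at z = 0. Lengths are in mm, angles in rad, forces in N, time in s.
With the tool pointing down it reaches from about 350 to 925 mm from the base axis. Payload 6.4 kg.
Tool frame: the origin (TCP) lies midway between the tips of the shut fingers; the grasp point (between the pads) lies 19 mm behind it; z points along the fingers, y is the direction in which the jaws open and shut (so a half turn about z gives the same grasp; the last joint's range is limited). The gripper opens to 85 mm and grips with 20 to 120 N. Pads are 22 mm wide; open, the fingers measure 114 mm over their backs; the gripper's body (76 mm by 85 mm) begins 54 mm behind the grasp point. The pads swing forward as they close: fully open they stand 13 mm farther back than shut.
Start: joints at [1.027, 0.245, 1.558, -0, 1.339, -0.174], TCP at [234.927, 606.072, 231.29] pointing down, gripper open.
Joint ranges: [-3.13, 3.13], [-1.02, 2.26], [0.13, 2.54], [-0.95, 4.09], [0.21, 2.88], [-2.74, 2.74]. Speed limits (rad/s): [2.57, 2.57, 3.14, 3.14, 3.14, 3.14].

INTERFACE

Orientations are given as a unit quaternion [w, x, y, z].
In Python, from plant import manip gives the robot as it stands.
- The arm moves only by the shell command python3 -m crank 'ROWS' [FORCE]. ROWS is a JSON object of lists of equal length, an entry for each row: "xyz": the shift along the world's x, y, z each as a share of 250 mm, from -1 to 1, a list of three; "turn": the turn, a rotation vector about the world's x, y, z each as a share of pi/4 rad, from -1 to 1, a list of three; "jaw": the gripper command: -1 is shut, 1 is fully open, values between are in proportion. In form: {"xyz": [[dx, dy, dz], ...], "turn": [[rx, ry, rz], ...], "jaw": [jaw, ...]}. A call has 1 to 8 rows; each row is the pose to reach, as a shift and turn from the pose measured when the call began; what a row does not reach only later rows make up. A row lasts 1/10 s, in which the tool goes at most 50 mm and 8.59 degrees, less where a joint would pass 70% of its speed; a pose out of reach is approached as far as the arm can. A call with a number of a shift or a turn outside -1 to 1 is refused whole. A call with a gripper value outside its range is refused whole. The fingers move at their own pace and stop on an object; FORCE is the grip in N (left out, the last holds). Time passes only in rows, so rows that repeat a pose let the fingers close. It gives the time, the measured TCP pose, the force and the opening at its end, in the units of the state.
- manip.read_state(): the state, without advancing time (a new reading comes with each control period).
- manip.snapshot(name): name is "scene" or "top"; returns a dict with "frame" (480x640x3 uint8, red, green, blue), "mtx" (3x3 intrinsics, pixels), "rvec" (rotation vector, rad) and "tvec" (3), from world to camera coordinates, as OpenCV has them. Camera axes: x right, y down, z forward; pixel columns grow to the right and rows downward; lengths in mm; the calibration is good to about 2 mm. A picture is of the moment at which its call begins. There is no depth.
- manip.sign_off(): hands the job in, once; it reports no verdict.
Trained networks look in a picture, given as the dict that the camera call returned (one of the last four; its "shot" number tells which), for a name from the list of things; names that differ only in an ending like _2 or _b are one class to them, and where a whole thing is asked for, a point or a joint stands for the part that bears it (a point fixed in the world has none). Each returns a list of dicts, best first, with "score" (0 to 1); they miss things now and then, are a little off and sometimes report something else, mostly with a low value. They report only what shows in the picture. A call takes as long as a camera call. They do not tell look-alikes from the thing itself.
- manip.trace(query, picture): "region" (480x640 bool, what is visible of it) and "uv" ([column, row] in pixels, amid what is visible of it).
The state is a dict: "time_s": time; "qpos": joint angles; "qd": joint speeds; "joint_torque": joint torques, N m; "tool_pos": TCP position; "ee_rot": TCP orientation; "contact_force": force on the tool from outside, world axes, zero at the start; "ft_torque": the same for the moment, N m; "gripper_width": opening from 0.0 (shut) to 1.0 (fully open).
Only numpy, scipy, OpenCV 4.12 (cv2) and the standard library are available. Lean on these libraries where they do the work, as an engineer would, in place of code of your own. Each camera call takes 0.05 s, during which the arm holds its last target. There are 200 camera calls.

## Working session

There is one attempt and no reset: what is moved stays moved. The work goes in short steps, Python scripts to look and compute and a shell command to move; the robot and the scene stay as the last step left them, time stands still between calls to the robot, and variables do not carry over. Pictures are saved under pics/ and viewed, about 8 in all and at most 12, crops included, and the job is handed in when it is done.

```bash
ls; mkdir -p pics
cat > h.py <<'E'
import numpy as np, cv2
from plant import manip
from scipy.spatial.transform import Rotation as R
def cam(p):
    Rm=cv2.Rodrigues(np.array(p["rvec"],float))[0]; return np.array(p["mtx"],float),Rm,np.array(p["tvec"],float).ravel()
def unproj(p,uv,z):
    K,Rm,t=cam(p); d=Rm.T@np.linalg.solve(K,[uv[0],uv[1],1]); c=-Rm.T@t
    return c+d*(z-c[2])/d[2]
def proj(p,X):
    return cv2.projectPoints(np.array(X,float).reshape(-1,3),np.array(p["rvec"],float),np.array(p["tvec"],float),np.array(p["mtx"],float),None)[0].reshape(-1,2)
def save(p,name,box=None,s=1):
    f=p["frame"][...,::-1]
    if box: f=f[box[1]:box[3],box[0]:box[2]]
    cv2.imwrite("pics/"+name,cv2.resize(f,None,fx=s,fy=s,interpolation=cv2.INTER_CUBIC))
def st():
    s=manip.read_state(); print({k:np.round(s[k],3).tolist() for k in ("time_s","qpos","tool_pos","ee_rot","contact_force","gripper_width")})
    return s
E
python3 - <<'E'
from h import *
st()
for n in("scene","top"):
    p=manip.snapshot(n); save(p,n+"0.png")
    K,Rm,t=cam(p); print(n,"cam at",(-Rm.T@t).round(), K[0,0])
    for q in("gauge","rack","brake","slot","pedal_pad","drift","gauge_tip","gauge_handle","hinge"):
        print(q,[(round(d["score"],2),np.round(d["uv"]).tolist(),int(d["region"].sum())) for d in manip.trace(q,p)[:4]])
E
```

```text
pics
{'time_s': 0.0, 'qpos': [1.027, 0.246, 1.559, 0.0, 1.339, -0.174], 'tool_pos': [234.62, 605.599, 230.182], 'ee_rot': [-0.0, 0.184, 0.983, -0.001], 'contact_force': [0.069, 1.188, 0.539], 'gripper_width': 1.002}
scene cam at [1017.  664. 1356.] 602.6095270999449
gauge [(0.88, [477.0, 391.0], 804), (0.81, [390.0, 294.0], 305), (0.81, [493.0, 316.0], 716)]
rack [(0.73, [400.0, 338.0], 5874)]
brake [(0.88, [236.0, 210.0], 9188)]
slot [(0.77, [234.0, 208.0], 8982)]
pedal_pad [(0.94, [217.0, 176.0], 1632)]
drift [(0.58, [367.0, 314.0], 134)]
gauge_tip [(0.87, [393.0, 296.0], 323), (0.83, [476.0, 389.0], 878), (0.8, [496.0, 320.0], 695)]
gauge_handle [(0.96, [493.0, 319.0], 690), (0.88, [478.0, 390.0], 883), (0.65, [393.0, 291.0], 303)]
hinge [(0.62, [236.0, 208.0], 8951)]
top cam at [ 423.   64. 1156.] 457.11899413172176
gauge [(0.95, [130.0, 256.0], 703), (0.76, [236.0, 256.0], 392), (0.68, [161.0, 321.0], 721)]
rack [(0.25, [238.0, 257.0], 415)]
brake [(0.94, [429.0, 213.0], 11550), (0.39, [470.0, 198.0], 2125)]
slot [(0.69, [429.0, 207.0], 11508)]
pedal_pad [(0.6, [467.0, 200.0], 2064)]
drift [(0.5, [244.0, 219.0], 175)]
gauge_tip [(0.75, [131.0, 256.0], 705), (0.71, [163.0, 320.0], 693), (0.7, [238.0, 258.0], 373)]
gauge_handle [(0.86, [166.0, 318.0], 646), (0.69, [237.0, 259.0], 418), (0.63, [130.0, 256.0], 758)]
hinge [(0.66, [426.0, 207.0], 11422), (0.32, [242.0, 325.0], 478)]
```

View pics/scene0.png

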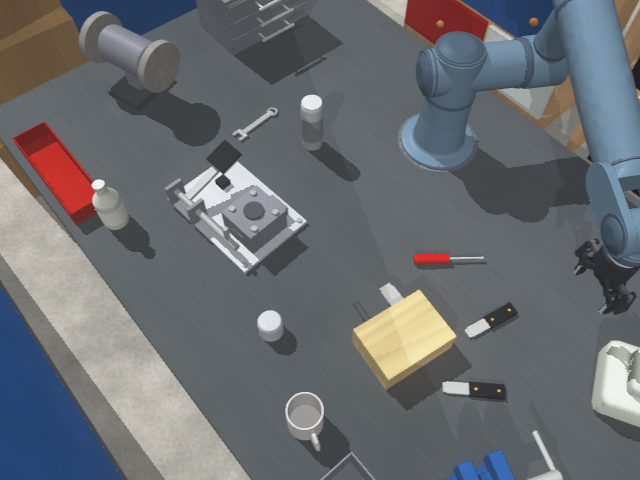

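View pics/top0.png

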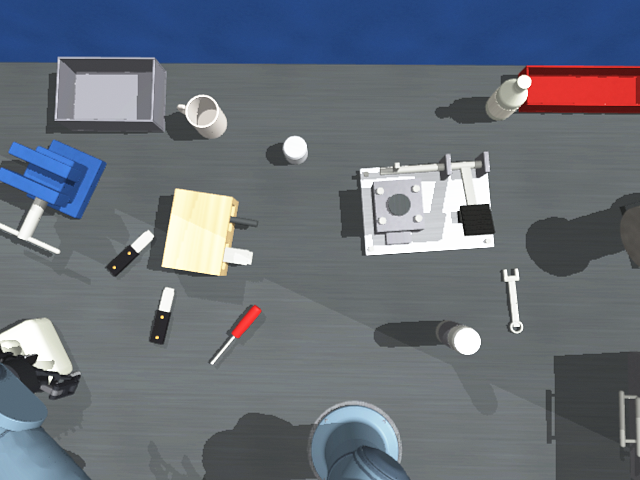

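Top view, with up = +x and left = +y. Three gauges: in the rack at (238,257), on the bench at (130,254) and at (162,316). The one meant is the one in the rack, with its tongue protruding; I'll check its width in crops. The drift is at (245,222), caliper at (398,205), pedal pad at (476,220).

Run:
```python
from h import *
p=manip.snapshot("top"); q=manip.snapshot("scene")
def crop(p,b,s): return cv2.resize(p["frame"][b[1]:b[3],b[0]:b[2],::-1],None,fx=s,fy=s,interpolation=cv2.INTER_CUBIC)
a=crop(p,(150,180,270,284),3.3); b=crop(p,(352,145,502,259),2.65)
c=crop(q,(345,275,465,391),2.6)
d=crop(q,(160,130,310,275),2.6)
W=np.zeros((600,800,3),np.uint8)
for im,(x,y) in((a,(0,0)),(b,(400,0)),(c,(0,345)),(d,(400,305))):
    im=im[:600-y,:400]; W[y:y+im.shape[0],x:x+im.shape[1]]=im
cv2.imwrite("pics/crops1.png",W)
for z,n in((42,"gauge"),(30,"x")):
    r=[d for d in manip.trace("gauge_tip",p)]
    for d in r:
        m=d["region"].astype(np.uint8); rc=cv2.minAreaRect(np.argwhere(m)[:,::-1].astype(np.float32))
        print(z,d["score"],[unproj(p,u,z)[:2].round().tolist() for u in cv2.boxPoints(rc)])
```

```text
42 0.77 [[455.0, 328.0], [488.0, 325.0], [480.0, 257.0], [447.0, 261.0]]
42 0.7 [[259.0, 501.0], [392.0, 475.0], [385.0, 441.0], [252.0, 467.0]]
42 0.59 [[438.0, 614.0], [537.0, 520.0], [511.0, 493.0], [412.0, 587.0]]
42 0.53 [[549.0, 312.0], [567.0, 309.0], [557.0, 244.0], [539.0, 246.0]]
30 0.77 [[455.0, 331.0], [489.0, 328.0], [481.0, 259.0], [447.0, 263.0]]
30 0.7 [[257.0, 505.0], [392.0, 479.0], [385.0, 445.0], [250.0, 471.0]]
30 0.59 [[438.0, 620.0], [538.0, 525.0], [512.0, 498.0], [412.0, 592.0]]
30 0.53 [[551.0, 315.0], [568.0, 312.0], [558.0, 246.0], [540.0, 248.0]]
```

View pics/crops1.png

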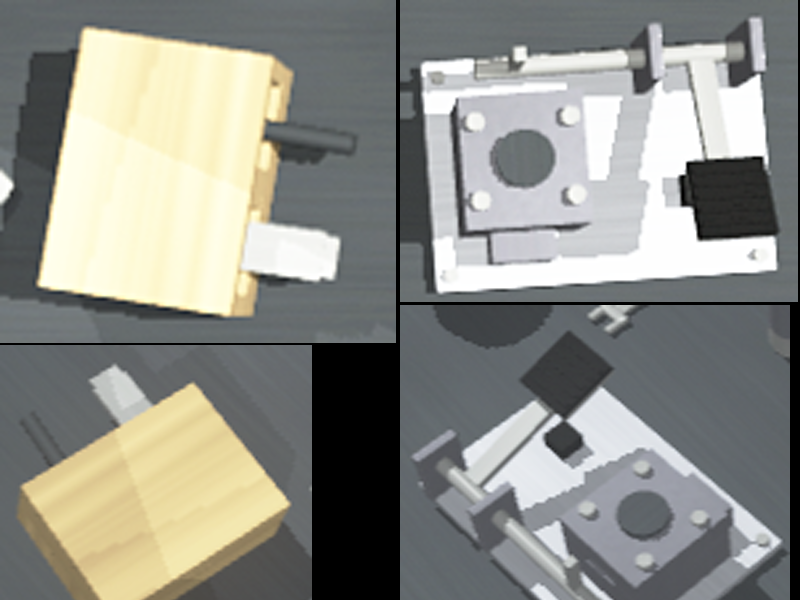

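The rack gauge's visible tongue measures about 33–36 mm wide with a tapered tip. The bench ones are only about 135 mm long in total, so they are the look-alikes. Next I fit the poses of the rack, gauge and brake by edge alignment.

```bash
cat > fit.py <<'E'
from h import *
from scipy.optimize import least_squares
def T(pose,P): 
    x,y,a=pose; P=np.array(P,float); c,s=np.cos(a),np.sin(a)
    return np.c_[x+c*P[:,0]-s*P[:,1], y+s*P[:,0]+c*P[:,1], P[:,2]]
def fit_pts(p,pose0,P,uv):
    r=least_squares(lambda v:(proj(p,T(v,P))-uv).ravel(),pose0,x_scale=[10,10,.1],loss="soft_l1")
    return r.x,np.abs(r.fun).max()
def fit_edges(p,pose,segs,rng=(5,3,2),n=30):
    """segs: list of (P0,P1) model edges; search intensity-gradient peak along image normal"""
    g=cv2.cvtColor(p["frame"],cv2.COLOR_RGB2GRAY).astype(np.float32)
    pose=np.array(pose,float)
    for w in list(rng)*2:
        off=np.arange(-w,w+.01,.25); S=[];N=[];D=[]
        for a,b in segs:
            a,b=np.array(a,float),np.array(b,float)
            for t in np.linspace(.08,.92,n):
                m=a+(b-a)*t; u,v=proj(p,T(pose,[m,m+(b-a)*.02])); nn=np.array([-(v-u)[1],(v-u)[0]]); nn/=np.linalg.norm(nn)
                q=u+off[:,None]*nn
                I=lambda d:cv2.remap(g,(q+d*nn)[:,0].astype(np.float32)[None],(q+d*nn)[:,1].astype(np.float32)[None],cv2.INTER_LINEAR)[0]
                G=np.abs(I(.75)-I(-.75)); k=G.argmax()
                if G[k]>12: S.append(m);N.append(nn);D.append(u+off[k]*nn)
        S,N,D=map(np.array,(S,N,D))
        f=lambda v:((proj(p,T(v,S))-D)*N).sum(1)
        r=least_squares(f,pose,x_scale=[10,10,.1],loss="soft_l1",f_scale=.4); pose=r.x
    return pose,len(S),np.median(np.abs(f(pose)))
def loop(x0,x1,y0,y1,z):
    c=[(x0,y0,z),(x1,y0,z),(x1,y1,z),(x0,y1,z)]; return [(c[i],c[(i+1)%4]) for i in range(4)]
E
python3 - <<'E'
from fit import *
p=manip.snapshot("top"); q=manip.snapshot("scene")
A=lambda l,o,s,sh=(0,0):(np.array(l,float)-sh)/s+o-0.0
# rack top z72, top view
uv=A([(83,27),(273,56),(232,315),(38,286)],(150,180),3.3)
P=[(-70,95,72),(70,95,72),(70,-95,72),(-70,-95,72)]
# world: image up=+x; rack +x -> right(-y); rack +y -> up(+x)
rp,e=fit_pts(p,(500,330,-1.6),P,uv); print("rack pts",rp,e)
re=fit_edges(p,rp,loop(-70,70,-95,95,72)); print("rack top",re)
uv=A([(22,487),(194,383),(289,505)],(345,275),2.6,(0,345))
print("rack scene",fit_edges(q,re[0],loop(-70,70,-95,95,72)), )
# brake
uv=A([(421,62),(777,268),(438,292)],(352,145),2.65,(400,0))
bp,e=fit_pts(p,(580,-180,0),[(110,160,12),(-110,-160,12),(-110,160,12)],uv); print("brake pts",bp,e)
pl=loop(-110,110,-160,160,12); ca=loop(-60,60,24,136,88)
for n,c in(("top",p),("scene",q)):
    print(n,"plate",fit_edges(c,bp,[pl[0],pl[2],pl[3]]))
    print(n,"cal",fit_edges(c,bp,ca)); print(n,"both",fit_edges(c,bp,[pl[2],pl[3]]+ca))
# gauge from tongue visible region
for n,c in(("top",p),("scene",q)):
    ds=[d for d in manip.trace("gauge",c)]
    tgt=proj(c,T(re[0],[(90,-45,42)]))[0]
    for d in ds:
        if np.linalg.norm(np.array(d["uv"])-tgt)<15:
            rr=re[0]; g0=np.r_[T(rr,[(56,-45,0)])[0][:2],rr[2]]
            seg=[((20,18,42),(70,18,42)),((20,-18,42),(70,-18,42)),((80,-15,42),(80,15,42))]
            print(n,"gauge",g0,fit_edges(c,g0,seg,rng=(4,2,2)))
E
```

```text
rack pts [524.06672705 383.35449445  -1.70509704] 0.5677370798987056
rack top (array([524.8436662 , 384.99112565,  -1.71394661]), 120, np.float64(0.28023106585854574))
rack scene (array([523.83140614, 386.05465498,  -1.71029431]), 120, np.float64(0.0051896924773767224))
brake pts [ 5.99450818e+02 -1.75473419e+02  8.35574185e-02] 0.24353745785987257
top plate (array([ 5.99112256e+02, -1.74056453e+02,  8.20973596e-02]), 90, np.float64(0.19146057402059297))
top cal (array([ 5.97413608e+02, -1.69150105e+02,  6.81495867e-02]), 116, np.float64(0.6675819222128645))
top both (array([ 5.98828063e+02, -1.73325959e+02,  8.15531024e-02]), 174, np.float64(0.20376910507154739))
scene plate (array([ 5.99001143e+02, -1.69682541e+02,  8.23020319e-02]), 80, np.float64(0.5631269480229102))
scene cal (array([ 6.03755868e+02, -1.80296302e+02,  1.48609018e-01]), 99, np.float64(0.9763866274661727))
scene both (array([ 5.98574011e+02, -1.71139159e+02,  8.83385344e-02]), 162, np.float64(0.35223884698598906))
top gauge [472.31488408 335.98370733  -1.71394661] (array([474.38232045, 335.88135093,  -1.69863054]), 90, np.float64(0.23586075066959986))
scene gauge [472.31488408 335.98370733  -1.71394661] (array([473.68571343, 338.88904439,  -1.69821158]), 89, np.float64(0.018452733640833774))
```

Fits agree between the cameras within about 3 mm: gauge shoulder (474, 337), yaw −1.70; brake (599, −172.5), yaw 0.083. The grasp on the tongue is at (469, 298), tool turn −1.327. Moving above it.

```bash
python3 -m crank '{"xyz":[[0.94,-1,0],[0.94,-1,0],[0.94,-1,0],[0.94,-1,0],[0.94,-1,0],[0.94,-1,0],[0.94,-1,0],[0.94,-1,0]],"turn":[[0,0,-1],[0,0,-1],[0,0,-1],[0,0,-1],[0,0,-1],[0,0,-1],[0,0,-1],[0,0,-1]],"jaw":[1,1,1,1,1,1,1,1]}' 80; python3 -c "
from h import *
s=st();r=R.from_quat(s['ee_rot'],scalar_first=True);print(r.as_matrix().round(3))"
```

```text
time_s: 2.2
tool_pos: [473.1, 352.6, 231.5]
ee_rot: [0.001, 0.549, 0.836, 0.0]
contact_force: [-1.4, 0.4, -0.5]
gripper_width: 1.005
{'time_s': 2.2, 'qpos': [0.449, 0.106, 1.715, -0.001, 1.319, 0.04], 'tool_pos': [473.105, 352.606, 231.495], 'ee_rot': [0.001, 0.549, 0.836, 0.0], 'contact_force': [-1.413, 0.386, -0.534], 'gripper_width': 1.005}
[[-0.398  0.917  0.001]
 [ 0.917  0.398 -0.001]
 [-0.001  0.001 -1.   ]]
```

```bash
python3 -m crank '{"xyz":[[-0.016,-0.216,0],[-0.016,-0.216,-0.1],[-0.016,-0.216,-0.3],[-0.016,-0.216,-0.48],[-0.016,-0.216,-0.48],[-0.016,-0.216,-0.48]],"turn":[[0,0,-0.683],[0,0,-0.683],[0,0,-0.683],[0,0,-0.683],[0,0,-0.683],[0,0,-0.683]],"jaw":[1,1,1,1,1,1]}'
python3 - <<'E'
from h import *
s=st();r=R.from_quat(s['ee_rot'],scalar_first=True).as_matrix();print(np.arctan2(r[1,1],r[0,1]))
p=manip.snapshot("top");q=manip.snapshot("scene")
def crop(p,b,s): return cv2.resize(p["frame"][b[1]:b[3],b[0]:b[2],::-1],None,fx=s,fy=s,interpolation=cv2.INTER_CUBIC)
cv2.imwrite("pics/c2.png",np.hstack([crop(p,(150,180,290,320),2.8),crop(q,(330,240,470,380),2.8)]))
E
```

```text
time_s: 2.8
tool_pos: [468.9, 299.1, 112.0]
ee_rot: [0.001, 0.75, 0.662, -0.0]
contact_force: [0.4, 0.0, 0.9]
gripper_width: 1.0
{'time_s': 2.8, 'qpos': [0.364, 0.169, 1.881, -0.001, 1.092, 0.49], 'tool_pos': [468.902, 299.07, 111.957], 'ee_rot': [0.001, 0.75, 0.662, -0.0], 'contact_force': [0.404, 0.045, 0.862], 'gripper_width': 1.0}
-0.12439195454139473
```

View pics/c2.png

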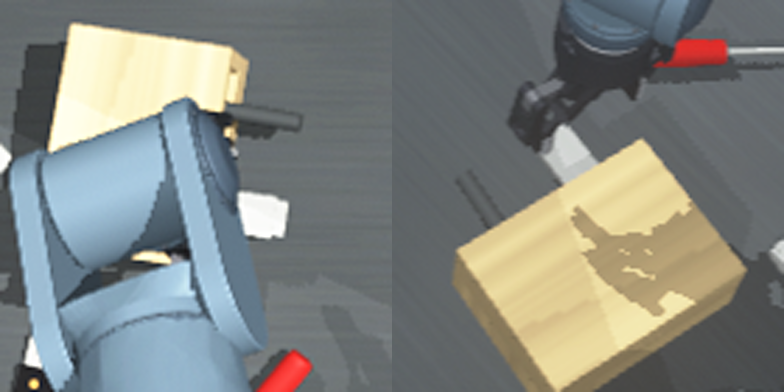

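Left crop: the wrist is over the tongue, whose tip shows at (265,215). Right crop: the finger is just outside the tongue at (535,140), clear of the rack. I descend and grip.

```bash
python3 -m crank '{"xyz":[[0,0,-0.15],[0,0,-0.3],[0,0,-0.376],[0,0,-0.376],[0,0,-0.376]],"turn":[[0,0,0],[0,0,0],[0,0,0],[0,0,0],[0,0,0]],"jaw":[1,1,1,1,1]}' && python3 -m crank '{"xyz":[[0,0,0],[0,0,0],[0,0,0],[0,0,0],[0,0,0],[0,0,0],[0,0,0],[0,0,0]],"turn":[[0,0,0],[0,0,0],[0,0,0],[0,0,0],[0,0,0],[0,0,0],[0,0,0],[0,0,0]],"jaw":[-1,-1,-1,-1,-1,-1,-1,-1]}' 80
```

```text
time_s: 3.4
tool_pos: [472.9, 300.7, 23.2]
ee_rot: [0.002, 0.75, 0.662, 0.004]
contact_force: [0.1, 0.5, 0.8]
gripper_width: 1.003
time_s: 4.2
tool_pos: [473.4, 300.8, 24.1]
ee_rot: [0.002, 0.75, 0.662, 0.005]
contact_force: [-1.2, -1.7, 6.0]
gripper_width: 0.399
```

```bash
python3 -m crank '{"xyz":[[0,0,0.02],[0,0,0.03],[-0.015,-0.119,0.03],[-0.031,-0.238,0.03],[-0.046,-0.357,0.03],[-0.062,-0.476,0.03],[-0.077,-0.6,0.03],[-0.077,-0.6,0.03]],"turn":[[0,0,0],[0,0,0],[0,0,0],[0,0,0],[0,0,0],[0,0,0],[0,0,0],[0,0,0]],"jaw":[-1,-1,-1,-1,-1,-1,-1,-1]}'
python3 - <<'E'
from h import *
s=st()
p=manip.snapshot("top");q=manip.snapshot("scene")
def crop(p,b,s): return cv2.resize(p["frame"][b[1]:b[3],b[0]:b[2],::-1],None,fx=s,fy=s,interpolation=cv2.INTER_CUBIC)
cv2.imwrite("pics/c3.png",np.hstack([crop(p,(190,180,350,340),2.5),crop(q,(310,210,470,370),2.5)]))
E
```

```text
time_s: 5.0
tool_pos: [453.1, 148.4, 31.1]
ee_rot: [0.002, 0.751, 0.661, 0.004]
contact_force: [-0.4, 0.0, -2.6]
gripper_width: 0.401
{'time_s': 5.0, 'qpos': [0.078, 0.133, 2.106, 0.001, 0.894, 0.204], 'tool_pos': [453.127, 148.417, 31.07], 'ee_rot': [0.002, 0.751, 0.661, 0.004], 'contact_force': [-0.41, 0.046, -2.611], 'gripper_width': 0.401}
```

View pics/c3.png

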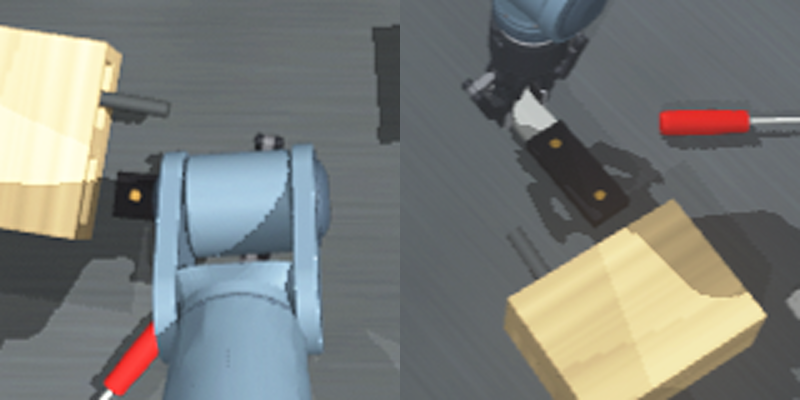

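The gauge is out of the rack: handle at about (590,175) in the right crop, held by the tongue. I lift it, move to open bench and turn it +1.78 rad.

```bash
python3 -m crank '{"xyz":[[0,-0.1,0.2],[0.1,-0.18,0.28],[0.34,-0.18,0.28],[0.34,-0.18,0.28],[0.34,-0.18,0.28],[0.34,-0.18,0.28],[0.34,-0.18,0.28],[0.34,-0.18,0.28]],"turn":[[0,0,0],[0,0,0.19],[0,0,0.38],[0,0,0.57],[0,0,0.76],[0,0,0.95],[0,0,1],[0,0,1]],"jaw":[-1,-1,-1,-1,-1,-1,-1,-1]}' >/dev/null && python3 -m crank '{"xyz":[[0,0,0],[0,0,0],[0,0,0],[0,0,0],[0,0,0],[0,0,0],[0,0,0]],"turn":[[0,0,0.19],[0,0,0.38],[0,0,0.57],[0,0,0.76],[0,0,0.95],[0,0,1],[0,0,1]],"jaw":[-1,-1,-1,-1,-1,-1,-1]}'
python3 - <<'E'
from h import *
s=st();r=R.from_quat(s['ee_rot'],scalar_first=True).as_matrix();print(np.arctan2(r[1,1],r[0,1]),r.round(3))
E
```

```text
time_s: 6.6
tool_pos: [539.1, 107.3, 101.2]
ee_rot: [-0.002, 0.062, 0.998, 0.005]
contact_force: [-0.1, 0.0, -1.9]
gripper_width: 0.401
{'time_s': 6.6, 'qpos': [-0.015, 0.171, 1.902, 0.011, 1.072, -1.466], 'tool_pos': [539.062, 107.271, 101.2], 'ee_rot': [-0.002, 0.062, 0.998, 0.005], 'contact_force': [-0.129, 0.021, -1.935], 'gripper_width': 0.401}
1.446035954633978 [[-0.992  0.124 -0.003]
 [ 0.124  0.992  0.01 ]
 [ 0.004  0.01  -1.   ]]
```

```bash
python3 -m crank '{"xyz":[[0,0,-0.1],[0,0,-0.25],[0,0,-0.35],[0,0,-0.38],[0,0,-0.38],[0,0,-0.38]],"turn":[[0,0,0.19],[0,0,0.265],[0,0,0.265],[0,0,0.265],[0,0,0.265],[0,0,0.265]],"jaw":[-1,-1,-1,-1,-1,-1]}'; python3 -m crank '{"xyz":[[0,0,-0.01],[0,0,-0.015],[0,0,-0.02],[0,0,-0.02]],"turn":[[0,0,0],[0,0,0],[0,0,0],[0,0,0]],"jaw":[-1,-1,-1,-1]}'
```

```text
time_s: 7.2
tool_pos: [540.3, 107.4, 7.5]
ee_rot: [-0.001, -0.041, 0.999, 0.005]
contact_force: [-0.1, -0.2, -2.1]
gripper_width: 0.401
time_s: 7.6
tool_pos: [540.4, 107.4, 2.7]
ee_rot: [-0.001, -0.041, 0.999, 0.005]
contact_force: [-0.1, 0.2, -2.2]
gripper_width: 0.399
```

```bash
python3 -m crank '{"xyz":[[0,0,-0.008],[0,0,-0.016],[0,0,-0.016]],"turn":[[0,0,0],[0,0,0],[0,0,0]],"jaw":[-1,-1,-1]}'; python3 -m crank '{"xyz":[[0,0,-0.008],[0,0,-0.016],[0,0,-0.016]],"turn":[[0,0,0],[0,0,0],[0,0,0]],"jaw":[-1,-1,-1]}'
```

```text
time_s: 7.9
tool_pos: [540.6, 107.4, -0.5]
ee_rot: [-0.001, -0.041, 0.999, 0.005]
contact_force: [-3.7, -1.0, 6.8]
gripper_width: 0.394
time_s: 8.2
tool_pos: [540.7, 107.4, -0.7]
ee_rot: [-0.003, -0.042, 0.999, 0.004]
contact_force: [-16.5, -1.5, 32.3]
gripper_width: 0.392
```

Contact with the bench; ease off, open, and rise. I also rise toward the handle.

```bash
python3 -m crank '{"xyz":[[0,0,0.008],[0,0,0.008],[0,0,0.008],[0,0,0.008],[0,0,0.008],[0,0,0.008]],"turn":[[0,0,0],[0,0,0],[0,0,0],[0,0,0],[0,0,0],[0,0,0]],"jaw":[-1,0.3,0.6,0.6,0.6,0.6]}'; python3 -m crank '{"xyz":[[0,0,0.15],[0,0,0.35],[0,0.1,0.5],[0,0.3,0.5],[0,0.5,0.5],[0,0.7,0.5],[0,0.9,0.5],[0,0.9,0.5]],"turn":[[0,0,0],[0,0,0],[0,0,0],[0,0,0],[0,0,0],[0,0,0],[0,0,0],[0,0,0]],"jaw":[0.6,0.6,0.6,0.6,1,1,1,1]}'
python3 - <<'E'
from fit import *
s=st()
p=manip.snapshot("top");q=manip.snapshot("scene")
g0=(501,104,.083)
seg=[((5,18,12),(70,18,12)),((5,-18,12),(70,-18,12)),((80,-15,12),(80,15,12)),((-110,22,16),(0,22,16)),((-110,-22,16),(0,-22,16)),((-110,-22,16),(-110,22,16)),((0,-22,14),(0,22,14))]
for n,c in(("top",p),("scene",q)): print(n,fit_edges(c,g0,seg,rng=(6,3,2)), [np.round(d["uv"]) for d in manip.trace("gauge",c)], proj(c,[g0[0],g0[1],16]))
def crop(p,b,s): return cv2.resize(p["frame"][b[1]:b[3],b[0]:b[2],::-1],None,fx=s,fy=s,interpolation=cv2.INTER_CUBIC)
cv2.imwrite("pics/c4.png",np.hstack([crop(p,(230,180,390,340),2.5),crop(q,(270,170,430,330),2.5)]))
E
```

```text
time_s: 8.8
tool_pos: [540.5, 107.3, 0.9]
ee_rot: [-0.003, -0.042, 0.999, 0.004]
contact_force: [-0.9, 0.0, -0.7]
gripper_width: 0.804
time_s: 9.6
tool_pos: [539.6, 337.4, 126.0]
ee_rot: [-0.003, -0.045, 0.999, 0.005]
contact_force: [1.4, -0.7, 0.1]
gripper_width: 1.0
{'time_s': 9.6, 'qpos': [0.376, 0.324, 1.665, 0.012, 1.155, -1.289], 'tool_pos': [539.647, 337.401, 125.971], 'ee_rot': [-0.003, -0.045, 0.999, 0.005], 'contact_force': [1.383, -0.707, 0.118], 'gripper_width': 1.0}
top (array([5.05143588e+02, 1.06188272e+02, 3.47680969e-02]), 193, np.float64(0.49294681746679325)) [array([317., 254.]), array([124., 260.]), array([154., 332.])] [[314.71182241 244.46646891]]
scene (array([5.05365392e+02, 1.04806843e+02, 1.20778002e-01]), 210, np.float64(0.22791638782600349)) [array([337., 252.]), array([494., 318.]), array([477., 392.])] [[330.57991546 256.35322932]]
```

View pics/c4.png

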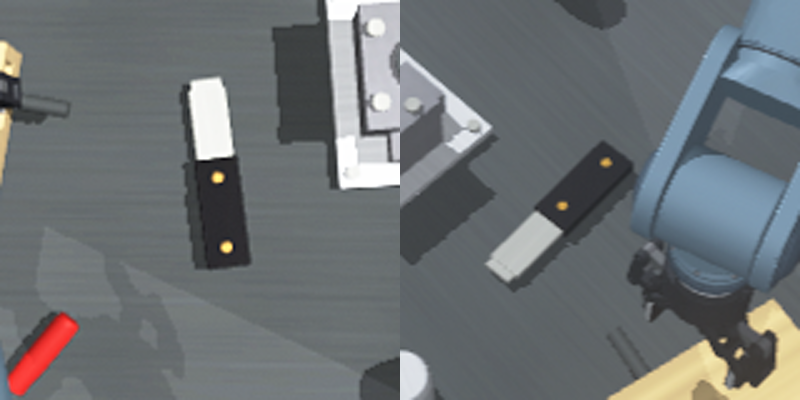

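The gauge lies flat and free on the bench: tongue tip at (207,80), handle end at (228,267) in the left crop, yaw about +0.11. The drift and rack look unmoved. The top fit probably caught a wrong edge, so I refit.

Run:
```python
from fit import *
p=manip.snapshot("top");q=manip.snapshot("scene")
t=[((8,18,12),(68,18,12)),((8,-18,12),(68,-18,12)),((80,-14,12),(80,14,12))]
h=[((-110,22,16),(0,22,16)),((-110,-22,16),(0,-22,16)),((-110,-22,16),(-110,22,16)),((0,-22,14),(0,22,14))]
for n,c in(("top",p),("scene",q)):
  for y in(.08,.12):
    for nm,s in(("all",t+h),("tongue",t+h[3:])): print(n,y,nm,fit_edges(c,(505,105.5,y),s,rng=(3,2,1.5)))
```

```text
top 0.08 all (array([5.05136965e+02, 1.06635193e+02, 2.88677573e-02]), 186, np.float64(0.5050316439944222))
top 0.08 tongue (array([5.05774309e+02, 1.02078536e+02, 1.34494947e-01]), 120, np.float64(0.2504036796741732))
top 0.12 all (array([5.05543999e+02, 1.01798537e+02, 1.40646368e-01]), 210, np.float64(0.24820122260657027))
top 0.12 tongue (array([5.05773760e+02, 1.02067461e+02, 1.35440141e-01]), 120, np.float64(0.25014028733985194))
scene 0.08 all (array([5.05357954e+02, 1.04869885e+02, 1.19371005e-01]), 210, np.float64(0.2450012688812716))
scene 0.08 tongue (array([5.05559477e+02, 1.04136516e+02, 1.36699800e-01]), 120, np.float64(0.23552693551848675))
scene 0.12 all (array([5.05365371e+02, 1.04850889e+02, 1.19373382e-01]), 210, np.float64(0.24854633316020852))
scene 0.12 tongue (array([5.05527898e+02, 1.04014703e+02, 1.39269291e-01]), 120, np.float64(0.21310792347764193))
```

```bash
python3 -m crank '{"xyz":[[-0.374,-0.968,0],[-0.374,-0.968,0],[-0.374,-0.968,0],[-0.374,-0.968,0],[-0.374,-0.968,0],[-0.374,-0.968,0],[-0.374,-0.968,-0.05],[-0.374,-0.968,-0.1]],"turn":[[0,0,0.05],[0,0,0.05],[0,0,0.05],[0,0,0.05],[0,0,0.05],[0,0,0.05],[0,0,0.05],[0,0,0.05]],"jaw":[1,1,1,1,1,1,1,1]}'
python3 - <<'E'
from h import *
s=st();r=R.from_quat(s['ee_rot'],scalar_first=True).as_matrix();print(np.arctan2(r[1,1],r[0,1]),r.round(3))
E
```

```text
time_s: 10.7
tool_pos: [447.9, 89.0, 100.3]
ee_rot: [-0.003, -0.06, 0.998, 0.004]
contact_force: [-0.0, 0.7, -0.3]
gripper_width: 1.0
{'time_s': 10.7, 'qpos': [-0.057, -0.043, 2.131, 0.009, 1.061, -1.752], 'tool_pos': [447.902, 88.998, 100.325], 'ee_rot': [-0.003, -0.06, 0.998, 0.004], 'contact_force': [-0.021, 0.727, -0.278], 'gripper_width': 1.0}
1.690463115936017 [[-0.993 -0.119 -0.006]
 [-0.119  0.993  0.008]
 [ 0.005  0.009 -1.   ]]
```

```bash
python3 -m crank '{"xyz":[[-0.008,0.026,-0.1],[-0.008,0.026,-0.25],[-0.008,0.026,-0.35],[-0.008,0.026,-0.39],[-0.008,0.026,-0.39],[-0.008,0.026,-0.39]],"turn":[[-0.01,-0.008,0.013],[-0.01,-0.008,0.013],[-0.01,-0.008,0.013],[-0.01,-0.008,0.013],[-0.01,-0.008,0.013],[-0.01,-0.008,0.013]],"jaw":[1,1,1,1,1,1]}' ; python3 -m crank '{"xyz":[[0,0,-0.006],[0,0,-0.006],[0,0,-0.006],[0,0,-0.006],[0,0,-0.006],[0,0,-0.006],[0,0,-0.006]],"turn":[[0,0,0],[0,0,0],[0,0,0],[0,0,0],[0,0,0],[0,0,0],[0,0,0]],"jaw":[-1,-1,-1,-1,-1,-1,-1]}' 60
```

```text
time_s: 11.3
tool_pos: [446.7, 96.0, 3.2]
ee_rot: [0.0, -0.065, 0.998, 0.0]
contact_force: [0.2, -0.3, 0.5]
gripper_width: 1.0
time_s: 12.0
tool_pos: [447.7, 96.0, 3.0]
ee_rot: [0.002, -0.065, 0.998, -0.0]
contact_force: [-1.0, 1.2, 5.5]
gripper_width: 0.497
```

Gripped by the handle (42 mm reading; the tongue also read 2 mm low). I carry it to about 20 mm ahead of the slot: TCP (375, −111), staying high first.

```bash
python3 -m crank '{"xyz":[[0,0,0.1],[0,0,0.28],[0,0,0.46],[-0.07,-0.2,0.46],[-0.14,-0.4,0.46],[-0.21,-0.58,0.46],[-0.29,-0.76,0.46],[-0.29,-0.83,0.46]],"turn":[[0,0,0],[0,0,0],[0,0,0],[0,0,-0.03],[0,0,-0.06],[0,0,-0.06],[0,0,-0.06],[0,0,-0.06]],"jaw":[-1,-1,-1,-1,-1,-1,-1,-1]}'; python3 -m crank '{"xyz":[[0,0,0],[0,0,0],[0,0,0]],"turn":[[0,0,0],[0,0,0],[0,0,0]],"jaw":[-1,-1,-1]}';python3 - <<'E'
from h import *
s=st();r=R.from_quat(s['ee_rot'],scalar_first=True).as_matrix();print(np.arctan2(r[1,1],r[0,1]),r.round(3))
E
```

```text
time_s: 12.8
tool_pos: [373.1, -113.9, 117.8]
ee_rot: [0.001, -0.04, 0.999, -0.0]
contact_force: [-0.5, 0.4, -1.7]
gripper_width: 0.495
time_s: 13.1
tool_pos: [372.9, -112.9, 117.5]
ee_rot: [0.001, -0.04, 0.999, -0.0]
contact_force: [-0.7, 1.1, -1.4]
gripper_width: 0.5
{'time_s': 13.1, 'qpos': [-0.588, -0.268, 2.288, 0.001, 1.12, -2.24], 'tool_pos': [372.948, -112.882, 117.479], 'ee_rot': [0.001, -0.04, 0.999, -0.0], 'contact_force': [-0.664, 1.082, -1.423], 'gripper_width': 0.5}
1.6513240443090902 [[-0.997 -0.08   0.002]
 [-0.08   0.997 -0.   ]
 [-0.002 -0.    -1.   ]]
```

Lower to 51 (−66.5) and measure the tongue against the caliper.

```bash
python3 -m crank '{"xyz":[[0.008,0.008,-0.1],[0.008,0.008,-0.2],[0.008,0.008,-0.266],[0.008,0.008,-0.266],[0.008,0.008,-0.266],[0.008,0.008,-0.266]],"turn":[[0,0,0],[0,0,0],[0,0,0],[0,0,0],[0,0,0],[0,0,0]],"jaw":[-1,-1,-1,-1,-1,-1]}'
python3 - <<'E'
from fit import *
s=st();x,y,z=s["tool_pos"]
r=R.from_quat(s['ee_rot'],scalar_first=True).as_matrix();a=np.arctan2(r[1,1],r[0,1])-np.pi/2
p=manip.snapshot("top");q=manip.snapshot("scene")
u=z-3
t=[((30,18,u+12),(68,18,u+12)),((30,-18,u+12),(68,-18,u+12)),((80,-14,u+12),(80,14,u+12))]
le=[((-88,50,45.5),(-88,110,45.5)),((-88,50,45.5),(-60,50,45.5)),((-88,110,45.5),(-60,110,45.5))]
ca=[((-60,24,88),(-60,136,88)),((60,24,88),(60,136,88)),((-60,136,88),(60,136,88)),((-60,24,88),(60,24,88))]
pl=loop(-110,110,-160,160,12)
g0=(x+58.2*np.cos(a),y+58.2*np.sin(a),a); print("pred gauge",np.round(g0,3),"u",u)
for n,c in(("top",p),("scene",q)):
    g=fit_edges(c,g0,t,rng=(3,2,1.5)); print(n,g)
    b=fit_edges(c,(598.8,-172.5,.083),[pl[2],pl[3]]+ca,rng=(3,2,1.5)); print(n,b)
    d=T((0,0,-b[0][2]),[[g[0][0]-b[0][0],g[0][1]-b[0][1],0]])[0]; print("shoulder in brake frame",d.round(1),"yaw diff",g[0][2]-b[0][2])
def crop(p,b,s): return cv2.resize(p["frame"][b[1]:b[3],b[0]:b[2],::-1],None,fx=s,fy=s,interpolation=cv2.INTER_CUBIC)
cv2.imwrite("pics/c5.png",np.hstack([crop(p,(340,165,460,285),3.3),crop(q,(210,140,330,260),3.3)]))
E
```

```text
time_s: 13.7
tool_pos: [376.0, -110.9, 52.1]
ee_rot: [0.002, -0.041, 0.999, -0.001]
contact_force: [0.1, 1.0, -2.0]
gripper_width: 0.496
{'time_s': 13.7, 'qpos': [-0.579, -0.12, 2.31, 0.001, 0.948, -2.232], 'tool_pos': [375.954, -110.946, 52.101], 'ee_rot': [0.002, -0.041, 0.999, -0.001], 'contact_force': [0.124, 1.012, -1.998], 'gripper_width': 0.496}
pred gauge [ 4.3396e+02 -1.0620e+02  8.2000e-02] u 49.10069625132911
top (array([ 436.68965228, -126.5379234 ,    0.55612422]), 67, np.float64(0.7139389381323542))
top (array([ 5.99002307e+02, -1.73486460e+02,  8.14128536e-02]), 169, np.float64(0.15698487559006277))
shoulder in brake frame [-158.   60.    0.] yaw diff 0.47471136765483785
scene (array([ 4.33845546e+02, -1.05103214e+02,  5.59519544e-02]), 90, np.float64(0.12470118889895497))
scene (array([ 5.98635489e+02, -1.71256454e+02,  8.71000972e-02]), 159, np.float64(0.2249263768537425))
shoulder in brake frame [-158.4   80.2    0. ] yaw diff -0.031148142782383294
```

View pics/c5.png

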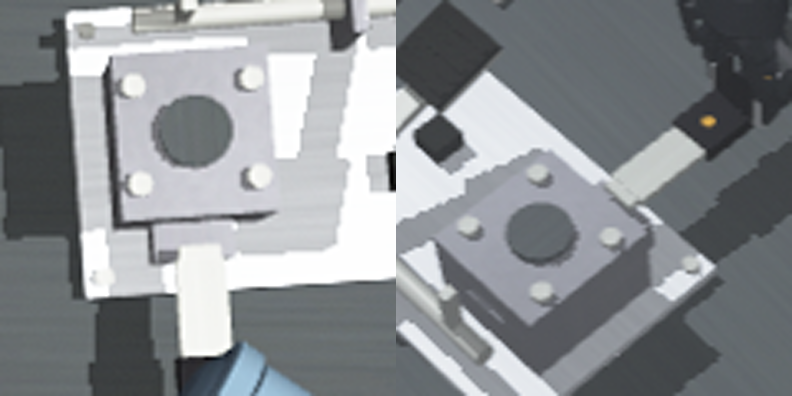

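Top crop: tongue tip about (199,245), ledge left edge at 150, so the tongue seems a few mm toward −y. Scene crop: tongue heads to the slot side of the caliper. I get quantitative profiles.

Run:
```python
from fit import *
s=st();x,y,z=s["tool_pos"]; a=.082; u=z-3
g=(x+58.2*np.cos(a),y+58.2*np.sin(a),a); B={"top":(599.0,-173.4,.0815),"scene":(598.6,-171.2,.0875)}
def prof(c,pose,xs,zz,lo,hi,name):
    gr=cv2.GaussianBlur(cv2.cvtColor(c["frame"],cv2.COLOR_RGB2GRAY),(0,0),.6).astype(np.float32)
    ys=np.arange(lo,hi,1.0); acc=0
    for xx in xs:
        m=proj(c,T(pose,[(xx,v,zz) for v in ys])).astype(np.float32); acc=acc+cv2.remap(gr,m[:,0][None],m[:,1][None],cv2.INTER_LINEAR)[0]
    acc=acc/len(xs); gd=np.gradient(acc); k=[i for i in range(1,len(gd)-1) if abs(gd[i])>=abs(gd[i-1]) and abs(gd[i])>abs(gd[i+1]) and abs(gd[i])>4]
    print(name,[(int(ys[i]),round(float(gd[i]),1)) for i in k])
for n in("top","scene"):
    c=manip.snapshot(n)
    prof(c,g,np.arange(73,80),u+12,-40,40,n+" tip"); prof(c,g,np.arange(50,66),u+12,-40,40,n+" mid"); prof(c,g,np.arange(25,40),u+12,-40,40,n+" rear")
    prof(c,B[n],np.arange(-86,-82),45.5,30,130,n+" ledge"); prof(c,B[n],np.arange(-50,-30),88,0,160,n+" cal top")
    gy=np.array([T((0,0,-B[n][2]),[[*(T(g,[[xx,0,0]])[0][:2]-B[n][:2]),0]])[0] for xx in(0,80)]); print("pred axis in brake frame",gy.round(1).tolist())
```

```text
{'time_s': 13.8, 'qpos': [-0.58, -0.121, 2.31, 0.001, 0.948, -2.232], 'tool_pos': [375.868, -111.192, 52.11], 'ee_rot': [0.002, -0.041, 0.999, -0.001], 'contact_force': [0.959, 0.011, -1.61], 'gripper_width': 0.493}
top tip [(-17, 7.0), (14, -20.7), (28, 5.5), (31, -12.8), (36, 22.3)]
top mid [(18, 5.0), (25, -9.0)]
top rear [(-21, 33.4), (17, -27.6), (37, -9.4)]
top ledge [(46, 5.2), (51, -4.1), (58, 8.3), (92, -23.6), (107, 5.0), (109, -10.4), (114, 23.3)]
top cal top [(43, -10.9), (50, 11.3), (113, 4.6), (128, -10.5), (136, -20.6), (142, 27.4)]
pred axis in brake frame [[-159.1, 80.2, 0.0], [-79.1, 80.2, 0.0]]
scene tip [(14, -10.4), (21, 7.8)]
scene mid [(-18, 13.9), (18, -14.4)]
scene rear [(-18, 14.0), (18, -14.1)]
scene ledge [(50, -9.6), (86, -5.8), (106, 4.2)]
scene cal top [(12, -10.2), (26, 4.4), (40, -8.6), (49, 5.0), (111, 4.0), (125, -9.4), (135, -8.0)]
pred axis in brake frame [[-158.4, 78.9, 0.0], [-78.4, 78.5, 0.0]]
```

Both cameras put the tongue at brake y ≈ 78.6 (slot 80), with yaw agreeing. Correct +1.4 mm in y and −1 mm in z, then go in 40 mm.

```bash
python3 -m crank '{"xyz":[[0,0.006,-0.005],[0.04,0.009,-0.005],[0.08,0.012,-0.005],[0.12,0.016,-0.005],[0.16,0.019,-0.005],[0.16,0.019,-0.005],[0.16,0.019,-0.005]],"turn":[[0,0,0],[0,0,0],[0,0,0],[0,0,0],[0,0,0],[0,0,0],[0,0,0]],"jaw":[-1,-1,-1,-1,-1,-1,-1]}'; python3 -c "
from h import *
s=st();r=R.from_quat(s['ee_rot'],scalar_first=True).as_matrix();print(np.arctan2(r[1,1],r[0,1]),r.round(3))"
```

```text
time_s: 14.6
tool_pos: [415.6, -106.2, 50.4]
ee_rot: [0.001, -0.041, 0.999, -0.0]
contact_force: [0.9, -0.3, -1.7]
gripper_width: 0.496
{'time_s': 14.6, 'qpos': [-0.516, -0.017, 2.218, 0.001, 0.938, -2.169], 'tool_pos': [415.64, -106.246, 50.356], 'ee_rot': [0.001, -0.041, 0.999, -0.0], 'contact_force': [0.922, -0.278, -1.695], 'gripper_width': 0.496}
1.6521359006511356 [[-0.997 -0.081  0.003]
 [-0.081  0.997 -0.001]
 [-0.003 -0.001 -1.   ]]
```

```bash
python3 -m crank '{"xyz":[[0.03,0.0025,0.001],[0.06,0.005,0.001],[0.1,0.008,0.001],[0.14,0.0115,0.001],[0.18,0.015,0.001],[0.2,0.0165,0.001],[0.2,0.0165,0.001]],"turn":[[0,0,0],[0,0,0],[0,0,0],[0,0,0],[0,0,0],[0,0,0],[0,0,0]],"jaw":[-1,-1,-1,-1,-1,-1,-1]}'
```

```text
time_s: 15.3
tool_pos: [466.4, -102.1, 50.7]
ee_rot: [0.001, -0.041, 0.999, -0.0]
contact_force: [-0.3, -1.4, -2.3]
gripper_width: 0.501
```

Very clean. The last 8–9 mm go gently until contact.

```bash
python3 -m crank '{"xyz":[[0.012,0.001,0],[0.02,0.0017,0],[0.028,0.0023,0],[0.034,0.0028,0],[0.034,0.0028,0]],"turn":[[0,0,0],[0,0,0],[0,0,0],[0,0,0],[0,0,0]],"jaw":[-1,-1,-1,-1,-1]}';python3 -m crank '{"xyz":[[0.008,0.001,0],[0.012,0.001,0],[0.012,0.001,0]],"turn":[[0,0,0],[0,0,0],[0,0,0]],"jaw":[-1,-1,-1]}'
```

```text
time_s: 15.8
tool_pos: [474.2, -101.5, 50.4]
ee_rot: [0.0, -0.041, 0.999, -0.0]
contact_force: [-3.6, -2.0, -0.4]
gripper_width: 0.495
time_s: 16.1
tool_pos: [474.3, -101.4, 49.6]
ee_rot: [-0.003, -0.042, 0.999, -0.0]
contact_force: [-12.6, -4.7, 3.9]
gripper_width: 0.497
```

Shoulder contact at TCP x 474.2 → shoulder at 532.3 against a predicted face at 532.5. Release, rise, and look.

```bash
python3 -m crank '{"xyz":[[0.004,0,-0.002],[0.004,0,-0.002],[0.004,0,-0.002],[0.004,0,-0.002],[0.004,0,-0.002],[0.004,0,-0.002]],"turn":[[0,0,0],[0,0,0],[0,0,0],[0,0,0],[0,0,0],[0,0,0]],"jaw":[0.1,0.3,0.6,0.7,0.7,0.7]}';python3 -m crank '{"xyz":[[0,0,0.1],[0,0,0.25],[0,0,0.42],[-0.1,-0.1,0.55],[-0.2,-0.2,0.6],[-0.3,-0.3,0.6],[-0.35,-0.4,0.6]],"turn":[[0,0,0],[0,0,0],[0,0,0],[0,0,0],[0,0,0],[0,0,0],[0,0,0]],"jaw":[0.7,0.7,0.7,-1,-1,-1,-1]}';python3 - <<'E'
from fit import *
s=st();p=manip.snapshot("top");q=manip.snapshot("scene")
def crop(p,b,s): return cv2.resize(p["frame"][b[1]:b[3],b[0]:b[2],::-1],None,fx=s,fy=s,interpolation=cv2.INTER_CUBIC)
cv2.imwrite("pics/c6.png",np.hstack([crop(p,(350,160,500,290),2.6),crop(q,(190,120,340,250),2.6)]))
u=46
h=[((-110,22,u+16),(-10,22,u+16)),((-110,-22,u+16),(-10,-22,u+16)),((-110,-22,u+16),(-110,22,u+16))]
for n,c in(("top",p),("scene",q)): print(n,fit_edges(c,(532.3,-97.5,.083),h,rng=(3,2,1.5)))
E
```

```text
time_s: 16.7
tool_pos: [475.5, -101.4, 49.2]
ee_rot: [-0.003, -0.042, 0.999, -0.0]
contact_force: [-0.2, 0.2, -0.5]
gripper_width: 0.849
time_s: 17.4
tool_pos: [386.9, -202.1, 200.0]
ee_rot: [-0.003, -0.042, 0.999, -0.001]
contact_force: [-0.3, 0.2, -0.4]
gripper_width: 0.168
{'time_s': 17.4, 'qpos': [-0.739, -0.249, 2.11, -0.005, 1.283, -2.392], 'tool_pos': [386.904, -202.138, 199.951], 'ee_rot': [-0.003, -0.042, 0.999, -0.001], 'contact_force': [-0.268, 0.189, -0.382], 'gripper_width': 0.168}
top (array([ 5.31982047e+02, -9.65436253e+01,  7.39784971e-02]), 90, np.float64(0.24586388909680013))
scene (array([ 5.33106860e+02, -9.20611157e+01,  5.26962567e-02]), 90, np.float64(0.9946461728104312))
```

View pics/c6.png

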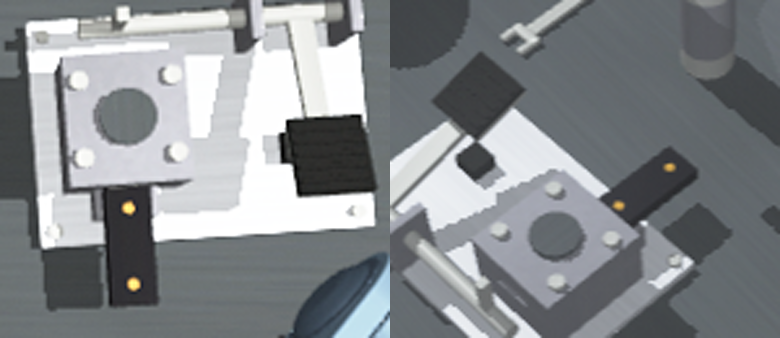

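The gauge sits home: handle front flush with the caliper face, handle spanning (105–157, 185–305) in the left crop. The pedal is still up. Locate the pad from its dark region.

Run:
```python
from fit import *
B=(599.0,-172.5,.083)
hs=np.sin(.29)*33; hc=np.cos(.29)*33
for n,box in(("top",None),("scene",None)):
    c=manip.snapshot(n)
    d=manip.trace("pedal_pad",c)[0]; print(n,d["score"],np.round(d["uv"],1))
    w=unproj(c,d["uv"],117); print("uv->",w.round(1), "brake frame",T((0,0,-B[2]),[[w[0]-B[0],w[1]-B[1],0]])[0].round(1))
    P=loop(0,1,0,1,0)
    k=[(-hc,-36,117+hs),(hc,-36,117-hs),(hc,36,117-hs),(-hc,36,117+hs)]
    k2=[(-hc,-33,117+hs),(hc,-33,117-hs),(hc,33,117-hs),(-hc,33,117+hs)]
    f=fit_edges(c,(w[0],w[1],B[2]),[(k[i],k[(i+1)%4]) for i in range(4)],rng=(4,3,2)); print("fit y72",f, T((0,0,-B[2]),[[f[0][0]-B[0],f[0][1]-B[1],0]])[0].round(1))
```

```text
top 0.82 [468.4 198. ]
uv-> [ 605.2 -248.3  117. ] brake frame [ -0.1 -76.1   0. ]
fit y72 (array([ 6.21431286e+02, -2.59139761e+02,  4.85532851e-02]), 77, np.float64(0.34148933432760004)) [ 15.2 -88.2   0. ]
scene 0.78 [213.6 177.2]
uv-> [ 616.9 -223.1  117. ] brake frame [ 13.7 -51.9   0. ]
fit y72 (array([ 6.28942698e+02, -2.15090616e+02,  1.03873961e-01]), 75, np.float64(1.0233403044332192)) [ 26.3 -44.9   0. ]
```

Run:
```python
from fit import *
B=(599.0,-172.5,.083)
hs=np.sin(.29)*33; hc=np.cos(.29)*33
k=[(-hc,-36,117+hs),(hc,-36,117-hs),(hc,36,117-hs),(-hc,36,117+hs)]
for n,uv in(("top",(477.3,220)),("scene",(224,157))):
    c=manip.snapshot(n); w=unproj(c,uv,117)
    f=fit_edges(c,(w[0],w[1],B[2]),[(k[i],k[(i+1)%4]) for i in range(4)],rng=(4,3,2))
    for v in(w,f[0]): print(n,v.round(2),"brake",T((0,0,-B[2]),[[v[0]-B[0],v[1]-B[1],0]])[0].round(1),f[1:])
```

```text
top [ 555.01 -268.24  117.  ] brake [-51.8 -91.8   0. ] (120, np.float64(1.0310703164044446))
top [ 5.5579e+02 -2.6501e+02  1.8000e-01] brake [-50.7 -88.6   0. ] (120, np.float64(1.0310703164044446))
scene [ 558.22 -260.12  117.  ] brake [-47.9 -83.9   0. ] (120, np.float64(0.520936146596972))
scene [ 5.5840e+02 -2.6203e+02  1.2000e-01] brake [-47.9 -85.9   0. ] (120, np.float64(0.520936146596972))
```

Pad centre ≈ (557, −264); hinge then at brake x ≈ +89, consistent. Go above the pad with the fingers shut.

```bash
python3 -m crank '{"xyz":[[0.2,-0.08,0],[0.4,-0.16,0],[0.6,-0.24,0],[0.66,-0.25,-0.1],[0.66,-0.25,-0.24],[0.66,-0.25,-0.24],[0.66,-0.25,-0.24]],"turn":[[0,0,0],[0,0,0],[0,0,0],[0,0,0],[0,0,0],[0,0,0],[0,0,0]],"jaw":[-1,-1,-1,-1,-1,-1,-1]}'
```

```text
time_s: 18.5
tool_pos: [553.1, -262.1, 138.5]
ee_rot: [-0.004, -0.043, 0.999, 0.001]
contact_force: [-0.5, -0.3, 1.0]
gripper_width: -0.003
```

```bash
python3 -m crank '{"xyz":[[0,0,-0.03],[0,0,-0.06],[0,0,-0.1],[-0.005,0,-0.14],[-0.008,0,-0.14]],"turn":[[0,0,0],[0,0,0],[0,0,0],[0,0,0],[0,0,0]],"jaw":[-1,-1,-1,-1,-1]}'
```

```text
time_s: 19.0
tool_pos: [551.4, -262.7, 103.4]
ee_rot: [-0.003, -0.043, 0.999, 0.0]
contact_force: [2.8, 0.0, 4.9]
gripper_width: -0.002
```

```bash
python3 -m crank '{"xyz":[[-0.01,0,-0.04],[-0.02,0,-0.08],[-0.03,0,-0.12],[-0.032,0,-0.144],[-0.032,0,-0.144]],"turn":[[0,0,0],[0,0,0],[0,0,0],[0,0,0],[0,0,0]],"jaw":[-1,-1,-1,-1,-1]}'
```

```text
time_s: 19.5
tool_pos: [545.2, -263.6, 69.4]
ee_rot: [-0.001, -0.042, 0.999, -0.001]
contact_force: [0.5, 1.3, 11.1]
gripper_width: 0.003
```

Nearly at the stop (11 N). Press on until the force jumps, then hold.

```bash
python3 -m crank '{"xyz":[[0,0,-0.012],[0,0,-0.02],[0,0,-0.024],[0,0,-0.024]],"turn":[[0,0,0],[0,0,0],[0,0,0],[0,0,0]],"jaw":[-1,-1,-1,-1]}'
```

```text
time_s: 19.9
tool_pos: [544.9, -263.7, 65.1]
ee_rot: [-0.002, -0.043, 0.999, -0.001]
contact_force: [-5.7, 2.4, 11.8]
gripper_width: 0.0
```

```bash
python3 -m crank '{"xyz":[[0,0,-0.012],[0,0,-0.024],[0,0,-0.024]],"turn":[[0,0,0],[0,0,0],[0,0,0]],"jaw":[-1,-1,-1]}'
```

```text
time_s: 20.2
tool_pos: [545.0, -263.8, 64.0]
ee_rot: [-0.003, -0.043, 0.999, -0.0]
contact_force: [-15.6, 8.3, 31.0]
gripper_width: -0.003
```

At the stop (31 N, motion ended). Hold for about 1.2 s, with one look.

```bash
python3 -m crank '{"xyz":[[0,0,-0.016],[0,0,-0.016],[0,0,-0.016],[0,0,-0.016],[0,0,-0.016],[0,0,-0.016],[0,0,-0.016],[0,0,-0.016]],"turn":[[0,0,0],[0,0,0],[0,0,0],[0,0,0],[0,0,0],[0,0,0],[0,0,0],[0,0,0]],"jaw":[-1,-1,-1,-1,-1,-1,-1,-1]}';python3 - <<'E'
from h import *
q=manip.snapshot("scene"); save(q,"press.png",(150,90,350,260),3); st()
E
```

```text
time_s: 21.0
tool_pos: [545.0, -263.8, 64.2]
ee_rot: [-0.004, -0.043, 0.999, 0.0]
contact_force: [-11.5, 6.6, 26.3]
gripper_width: -0.001
{'time_s': 21.05, 'qpos': [-0.636, 0.349, 1.763, -0.006, 1.036, -2.29], 'tool_pos': [544.978, -263.802, 64.175], 'ee_rot': [-0.004, -0.043, 0.999, 0.0], 'contact_force': [-12.507, 7.449, 26.635], 'gripper_width': -0.0}
```

View pics/press.png

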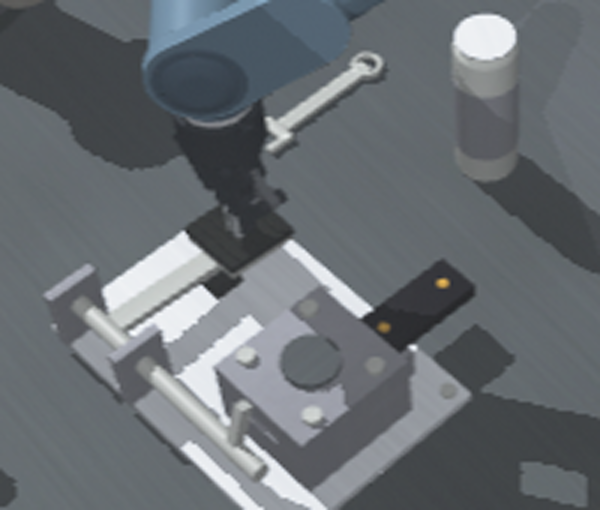

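The pad is down on its stop block (tool at (240,225)); the gauge remains in place. Hold a little longer, then rise and let the pedal return.

```bash
python3 -m crank '{"xyz":[[0,0,-0.012],[0,0,-0.012],[0.01,0,0.06],[0.02,0,0.12],[0.03,0,0.18],[0.03,0,0.25],[0.03,0,0.35],[0.03,0,0.45]],"turn":[[0,0,0],[0,0,0],[0,0,0],[0,0,0],[0,0,0],[0,0,0],[0,0,0],[0,0,0]],"jaw":[-1,-1,-1,-1,-1,-1,-1,-1]}';python3 -m crank '{"xyz":[[-0.1,-0.1,0.1],[-0.3,-0.2,0.15],[-0.5,-0.3,0.15],[-0.6,-0.3,0.15],[-0.6,-0.3,0.15],[-0.6,-0.3,0.15]],"turn":[[0,0,0],[0,0,0],[0,0,0],[0,0,0],[0,0,0],[0,0,0]],"jaw":[-1,-1,-1,-1,-1,-1]}';python3 - <<'E'
from fit import *
st();p=manip.snapshot("top");q=manip.snapshot("scene")
def crop(p,b,s): return cv2.resize(p["frame"][b[1]:b[3],b[0]:b[2],::-1],None,fx=s,fy=s,interpolation=cv2.INTER_CUBIC)
W=np.vstack([np.hstack([crop(p,(350,160,500,290),2.6),crop(q,(190,120,340,250),2.6)]),np.hstack([cv2.resize(p["frame"][...,::-1],(390,260)),cv2.resize(q["frame"][...,::-1],(390,260))])])
cv2.imwrite("pics/end.png",W)
u=46
h=[((-110,22,u+16),(-10,22,u+16)),((-110,-22,u+16),(-10,-22,u+16)),((-110,-22,u+16),(-110,22,u+16))]
print(fit_edges(p,(532.3,-97.5,.083),h,rng=(3,2,1.5)))
print("rack/drift shift check",[(n,np.round(d[0]["uv"])) for n in("drift","wrench","screwdriver","piston","spray_can") if (d:=manip.trace(n,q))])
E
```

```text
time_s: 21.85
tool_pos: [551.9, -263.5, 177.0]
ee_rot: [-0.005, -0.043, 0.999, 0.001]
contact_force: [0.7, -0.2, -0.5]
gripper_width: 0.002
time_s: 22.45
tool_pos: [401.4, -338.5, 214.4]
ee_rot: [-0.005, -0.042, 0.999, 0.001]
contact_force: [-0.6, 0.3, 0.1]
gripper_width: 0.002
{'time_s': 22.45, 'qpos': [-0.913, -0.028, 1.886, -0.007, 1.29, -2.567], 'tool_pos': [401.447, -338.544, 214.376], 'ee_rot': [-0.005, -0.042, 0.999, 0.001], 'contact_force': [-0.597, 0.262, 0.144], 'gripper_width': 0.002}
(array([ 5.31877060e+02, -9.65076305e+01,  7.43987332e-02]), 90, np.float64(0.24568522733835504))
rack/drift shift check [('wrench', array([254., 126.])), ('screwdriver', array([439., 260.])), ('piston', array([274., 325.])), ('spray_can', array([309., 122.]))]
```

View pics/end.png

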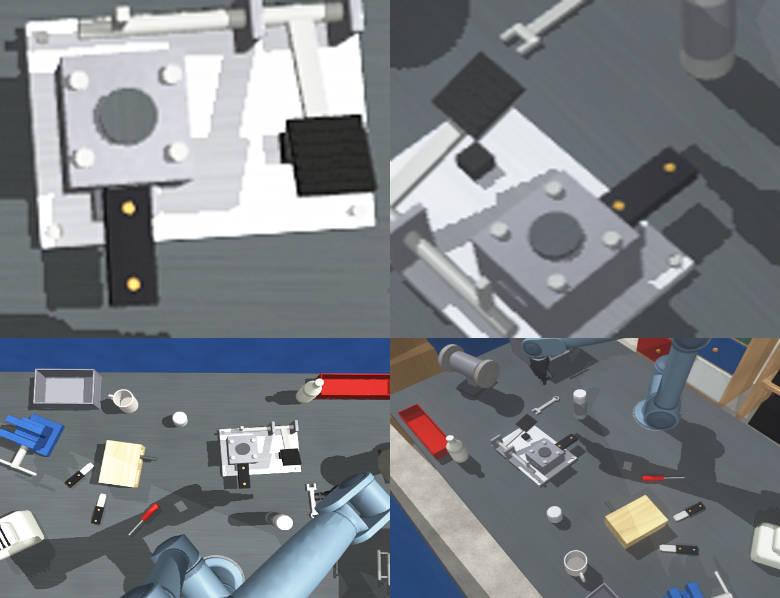

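The pad is back up, the gauge still home (its position shifted by only 0.1 mm in the fit), and the other items are in place. Handing in.

```bash
python3 -c "
from plant import manip
print(manip.sign_off())"
```

```text
the job is handed in; nothing more can be done
None
```

The gauge is home in the caliper slot. The pedal was then pressed to its stop, held for about 1.1 s and let back up. I handed the job in at about 22.5 s; no verdict was reported.

**What I did:** I pulled the gauge out of the rack by its tongue, laid it on open bench and took it again by the handle. Then I slid it into the slot until the shoulder met the caliper face, released it and pressed the pedal with the fingers shut.

**Last checks:**
- **Gauge:** Contact put the shoulder at x ≈ 532.3 mm, against 532.5 mm predicted for the caliper face. The push reached about 13 N. The top-view fit gave the same place before and after the pedal press, to 0.1 mm.
- **Pedal:** At the stop the upward force was 26–31 N with no further travel. The last picture shows the pad back up.
- **Clear of everything:** The robot touches nothing.
- **Bystanders:** They look unmoved. The network did not report the drift in the last scene picture, though it still shows in the rack in the top view.

**Checks that disagreed:**
- After insertion the scene-camera fit of the handle was poor, about 5 mm off sideways from the top view. I relied on the contact force and the top view instead.
- On the bench, the first top-view fit of the gauge's yaw locked onto a wrong edge and had to be redone.
- Setting the gauge down, the fingers or gauge briefly pressed the bench with about 32 N before I eased off.

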